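Set a tube block on the scribed line, along a rule

TASK

Push the white tube block gently against the steel rule and keep it pressed there for a moment so that its long side lies flush, then slide it along the rule until its leading end meets the white scribed line, without running past the line. Do not push hard against the rule, leave the block flush with the rule, and do not disturb the dish and the bottle standing beyond the line.

Things in the scene. Friction and masses are not known exactly. Their poses are not given: they have to be found in the camera images.
- board: Fixed black board on the worktop, 220 (x) x 500 (y) x 6 mm; origin at the centre of its underside, +x across it toward the steel rule (away from the robot), +y along it in the direction in which the block is to be slid (robot's left), z up. Its top is 6 mm above the worktop.
- rule_nominal (a point): NOMINAL place of the guiding face of the steel rule (straight bar fixed along the board's y, 440 x 16 x 14 mm high, two red clips behind): 72 mm along +x from the board's centre, at the board's top. The face looks to -x; it truly lies up to 8 mm nearer or farther, differs every time, not reported: find it by feel. The rule is rigid; over 20 N on it is too much. Axes as the board's.
- line_mid (a point): Point on the white scribed line, on the board's top, 160 mm along +y from the board's centre. The line is 2 mm wide, this point is at mid-width, and it runs across the board along x, square to the rule, from the near part of the board to the rule. Axes as the board's.
- block_mid (a point): Centre (half-way up) of the loose white tube block: rigid slab with small holes, 104 (x) x 178 (y) x 29 mm high, 0.35-0.65 kg; one tube sticks up to 50 mm. Lies on the board, 5-40 mm off the rule, 90-170 mm short of the line, turned up to 0.07 rad. Its +x side goes to the rule, +y end leads. Slides with 1-7 N of friction; too wide to grasp: push its upright faces.
- lead_edge (a point): Middle of the bottom edge of the block's leading (+y) end, 89 mm along the block's +y from its centre. This edge is to meet the line.
- lead_corner (a point): Bottom corner of the block at its leading end on the side toward the rule (block +52, +89 mm from its centre).
- trail_corner (a point): Bottom corner of the block at its trailing end on the side toward the rule (block +52, -89 mm from its centre).
- petri_dish: Bystander: closed clear-white round dish, 62 mm across, 16 mm high, loose on the board beyond the line, at least 15 mm from it. Origin at the centre of its underside.
- stain: Bystander: small brown bottle with a blue cap, 38 mm across, 70 mm high, loose on the board beyond the line, at least 15 mm from it. Origin at the centre of its underside.
Things that resemble listed ones, but are neither listed nor needed, are in the scene too. What is shaped like the part that bears block_mid but black is not meant.

How it is judged:
By the outcome, as a careful person would: the job done as asked, in the order asked, and still so for the second after the job is handed in, with the robot touching nothing.
It also fails if it takes over 72 s, if anything falls off the work surface, if the arm or the gripper's body presses on something with over 40 N, if the wrist force passes 120 N, or if a joint passes its speed limit or range.

ROBOT

A 6-joint arm with a two-finger parallel gripper is mounted at the origin on a cart in front of the work surface, level with it; the furniture and walls round the work are solid. World frame = base frame: x ahead of the robot, y to its left, z up, the work surface at z = 0. Lengths are in m, angles in rad, forces in N, time in s.
With the tool pointing down it reaches from about 0.3 to 0.875 m from the base axis. Payload 6.4 kg.
Tool frame: the origin (TCP) lies at the centre of the arm's flange, where the gripper is bolted on; the fingertips stand 173 mm ahead of it and the grasp point (between the pads) lies 155 mm ahead of it; z points along the fingers, x is the direction in which the jaws open and shut, and the axes are right-handed (so a half turn about z gives the same grasp; the last joint's range is limited). The gripper opens to 85 mm and grips with 20 to 120 N. Pads are 22 mm wide; open, the fingers measure 114 mm over their backs; the gripper's body (76 mm by 85 mm) begins 54 mm behind the grasp point. The pads swing forward as they close: fully open they stand 13 mm farther back than shut.
Start: joints at [1.062, 0.181, 1.607, -0, 1.354, -0.206], TCP at [0.171, 0.549, 0.405] pointing down, gripper open.
Joint ranges: [-2.99, 2.99], [-0.89, 2.07], [0.3, 2.58], [-1.14, 4.28], [0, 2.63], [-3.12, 3.12]. Speed limits (rad/s): [2.57, 2.57, 3.01, 3.14, 3.14, 3.14].

INTERFACE

Orientations are given as a unit quaternion [w, x, y, z].
In Python, from bench import ctrl gives the robot as it stands. The module is installed in compiled form; this text tells all that it offers.
- The arm moves only by the tool move_arm, never from a script. Its argument "moves" is a list of rows, each an object of numbers: "gripper": the opening in per cent of the stroke, from 0 (shut) to 100 (fully open); "x", "y", "z": the shift along the tool's x, y, z in cm; "roll": the turn about the tool's z in degrees. In form: [{"gripper": .., "x": .., "y": .., "z": .., "roll": ..}, ...]. A call has 1 to 5 rows; each row shifts and turns the commanded pose from where the row before left it, along the tool's axes as they then stand; what a row does not reach is not made up. A row lasts 1/8 s, in which the tool goes at most 62.5 mm and 10.7 degrees, less where a joint would pass 70% of its speed; a pose out of reach is approached as far as the arm can. A call is refused whole if a number of a shift passes 6.25 or a number of a turn 10.7, either way. A call with a gripper value outside its range is refused whole. The fingers move at their own pace and stop on an object; the grip force is fixed at half the most. Time passes only in rows, so rows that do not move let the fingers close. It gives the time, the measured TCP pose, the force and the opening at its end, in the units of the state.
- ctrl.get_obs(): the state, without advancing time (a new reading comes with each control period).
- ctrl.camera(name): name is "scene" or "side" or "wrist"; returns a dict with "img" (384x512x3 uint8, red, green, blue), "fx", "fy", "cx", "cy" (pixels), "world_from_camera" (4x4, takes a point from camera to world coordinates); the wrist camera has in their place "tool_from_camera" (4x4, takes a point from camera to tool coordinates, whose origin is the TCP and whose axes are the tool frame's). Camera axes: x right, y up, looking along -z (the intrinsics and any distortion apply to the point x, -y, -z); pixel columns grow to the right and rows downward; lengths in m; the calibration is good to about 2 mm. A picture is of the moment at which its call begins: read the wrist's pose just before it. There is no depth.
- ctrl.hand_in(): hands the job in, once; it reports no verdict.
The state is a dict: "time_s": time; "q": joint angles; "dq": joint speeds; "joint_efforts": joint torques, N m; "eef_pos": TCP position; "eef_rot": TCP orientation; "wrist_force": force on the tool from outside, world axes, zero at the start; "torque": the same for the moment, N m; "opening": opening from 0.0 (shut) to 1.0 (fully open).
Only numpy, scipy, OpenCV 4.12 (cv2) and the standard library are available. Lean on these libraries where they do the work, as an engineer would, in place of code of your own. Each camera call takes 0.05 s, during which the arm holds its last target. There are 200 camera calls.

## Working session

There is one attempt and no reset: what is moved stays moved. The work goes in short steps, Python scripts to look and compute and a tool call to move; the robot and the scene stay as the last step left them, time stands still between calls to the robot, and variables do not carry over. Pictures are saved under pics/ and viewed, about 8 in all and at most 12, crops included, and the job is handed in when it is done.

Besides the shell and the picture viewer there is one more tool, called after ">>>" by a JSON object that holds its "fn" and its "kwargs". move_arm: Moves the arm, as the interface text tells. Its arguments: {"type":"object","properties":{"moves":{"type":"array","items":{"type":"object","properties":{"gripper":{"type":"number"},"x":{"type":"number"},"y":{"type":"number"},"z":{"type":"number"},"roll":{"type":"number"}}}}},"required":["moves"]}

```bash
mkdir -p pics; cat > h.py <<'E'
import numpy as np,cv2
from bench import ctrl
from scipy.spatial.transform import Rotation as R
def Tw(o):
    T=np.eye(4);w,x,y,z=o["eef_rot"];T[:3,:3]=R.from_quat([x,y,z,w]).as_matrix();T[:3,3]=o["eef_pos"];return T
def shot(n):
    o=ctrl.get_obs();c=ctrl.camera(n);c["T"]=c["world_from_camera"] if "world_from_camera" in c else Tw(o)@c["tool_from_camera"]
    c["T"]=np.array(c["T"]);return c
def cast(c,uv,z):
    uv=np.atleast_2d(uv).astype(float)
    d=np.c_[(uv[:,0]-c["cx"])/c["fx"],-(uv[:,1]-c["cy"])/c["fy"],-np.ones(len(uv))]@c["T"][:3,:3].T
    p=c["T"][:3,3];return p+d*((z-p[2])/d[:,2])[:,None]
def proj(c,P):
    P=np.atleast_2d(P);q=(P-c["T"][:3,3])@c["T"][:3,:3]
    return np.c_[c["cx"]+c["fx"]*q[:,0]/-q[:,2],c["cy"]-c["fy"]*q[:,1]/-q[:,2]]
def save(c,f): cv2.imwrite("pics/"+f,c["img"][:,:,::-1])
E
python3 - <<'E'
from h import *
o=ctrl.get_obs();print({k:np.round(v,3) for k,v in o.items()})
ims=[]
for n in("scene","side","wrist"):
    c=shot(n);ims.append(c["img"]);print(n,[k for k in c],c["fx"],c["cx"],c["cy"]);print(np.round(c["T"],3))
    save(c,n+"0.png")
E
```

```text
{'time_s': np.float64(0.0), 'q': array([ 1.062,  0.182,  1.608,  0.   ,  1.354, -0.206]), 'dq': array([ 0.   , -0.002,  0.   ,  0.001, -0.   , -0.001]), 'joint_efforts': array([-4.0000e-03, -4.4488e+01, -3.5133e+01, -1.0000e-03,  9.0000e-03,
        0.0000e+00]), 'eef_pos': array([0.171, 0.549, 0.404]), 'eef_rot': array([ 0.   ,  0.806,  0.592, -0.001]), 'wrist_force': array([-0.248, -0.21 , -0.153]), 'torque': array([ 0.047, -0.01 , -0.011]), 'opening': np.float64(1.0)}
scene ['img', 'fx', 'fy', 'cx', 'cy', 'world_from_camera', 'T'] 491.1849262482231 250.27297668285897 196.6407570976605
[[ 0.875  0.333 -0.353  0.12 ]
 [-0.485  0.594 -0.642 -0.445]
 [-0.004  0.733  0.681  0.789]
 [ 0.     0.     0.     1.   ]]
side ['img', 'fx', 'fy', 'cx', 'cy', 'world_from_camera', 'T'] 383.6111384660654 258.9046822414086 187.870326653043
[[-9.980e-01 -3.000e-02  5.900e-02  5.590e-01]
 [ 6.600e-02 -4.440e-01  8.940e-01  1.129e+00]
 [-1.000e-03  8.960e-01  4.450e-01  4.750e-01]
 [ 0.000e+00  0.000e+00  0.000e+00  1.000e+00]]
wrist ['img', 'fx', 'fy', 'cx', 'cy', 'tool_from_camera', 'T'] 294.06867074295775 253.7202127066931 190.0330268566064
[[ 0.298 -0.922 -0.248  0.11 ]
 [ 0.954  0.288  0.078  0.569]
 [-0.001 -0.26   0.966  0.374]
 [ 0.     0.     0.     1.   ]]
```

View pics/scene0.png

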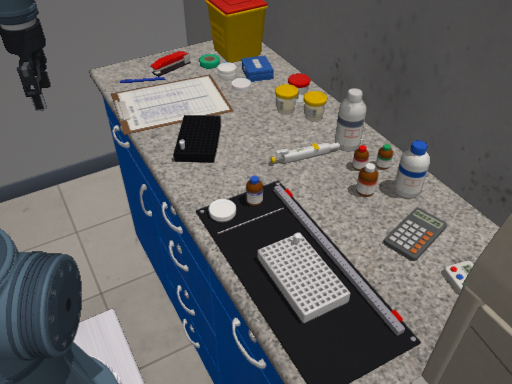

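View pics/side0.png

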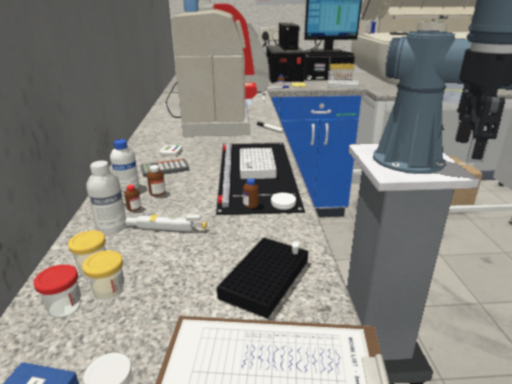

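The scene view shows the board with corners near (202,210), (275,182) and (415,343). The line runs (218,234) to (284,208), the white block is around (303,275), the dish is at (222,210) and the bottle at (254,190). Next I'll measure these.

```bash
cat > m.py <<'E'
from h import *
def block(c,seed,z=0.035):
    g=cv2.cvtColor(c["img"],cv2.COLOR_RGB2HSV);m=((g[...,2]>120)&(g[...,1]<60)).astype(np.uint8)
    m=cv2.morphologyEx(m,cv2.MORPH_CLOSE,np.ones((5,5)))
    n,l,s,ct=cv2.connectedComponentsWithStats(m)
    k=l[seed[1]-6:seed[1]+6,seed[0]-6:seed[0]+6].ravel();k=np.bincount(k[k>0]).argmax()
    cs,_=cv2.findContours((l==k).astype(np.uint8),cv2.RETR_EXTERNAL,cv2.CHAIN_APPROX_NONE)
    h=cv2.convexHull(max(cs,key=cv2.contourArea));return h
if __name__=="__main__":
    c=shot("scene")
    h=block(c,(303,275));print(cv2.approxPolyDP(h,4,True)[:,0])
    a=cv2.approxPolyDP(h,4,True)[:,0];print(np.round(cast(c,a,.035),4))
    # board far/near guess
    for n,uv,z in[("boardcorners",[(202,210),(275,182),(415,343)],.006),("line",[(218,234),(284,208)],.006),("dish",[(222,215)],.006),("bottle",[(255,202)],.006)]:
        print(n,np.round(cast(c,uv,z),4))
    b=cv2.resize(c["img"][170:384,190:430],None,fx=3,fy=2.8,interpolation=cv2.INTER_CUBIC)
    cv2.imwrite("pics/crop1.png",b[:,:,::-1])
E
python3 m.py
```

```text
[[295 233]
 [349 292]
 [345 302]
 [305 321]
 [258 251]]
[[ 0.5381  0.1226  0.035 ]
 [ 0.5446 -0.0525  0.035 ]
 [ 0.5245 -0.0667  0.035 ]
 [ 0.4383 -0.0646  0.035 ]
 [ 0.4463  0.1175  0.035 ]]
boardcorners [[ 0.4083  0.3078  0.006 ]
 [ 0.6032  0.3094  0.006 ]
 [ 0.5955 -0.1823  0.006 ]]
line [[0.4072 0.2234 0.006 ]
 [0.5745 0.2221 0.006 ]]
dish [[0.4408 0.2712 0.006 ]]
bottle [[0.5265 0.2719 0.006 ]]
```

View pics/crop1.png

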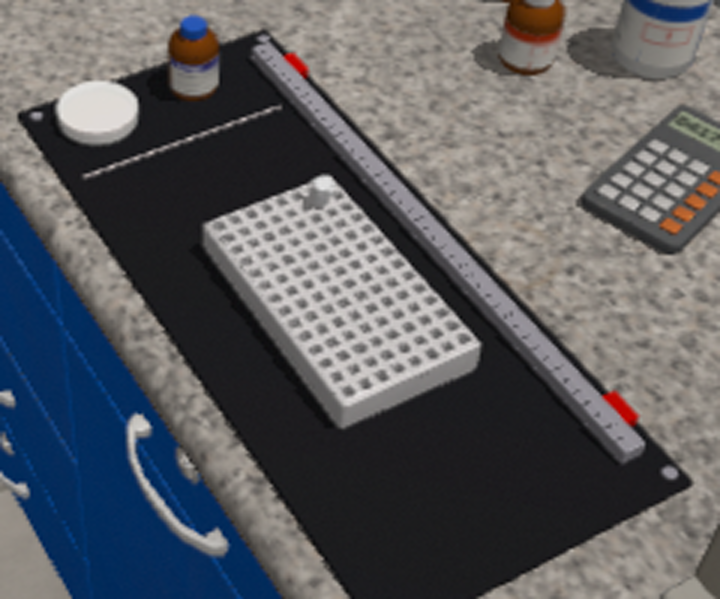

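The crop shows the block clear of the rule: top corners at crop (205,228), (330,178), (480,345), (345,408); line (84,177) to (281,107).

```bash
python3 - <<'E'
from h import *
c=shot("scene")
f=lambda L:np.array(L)/[3,2.8]+[190,170]
for n,L,z in[("board",[(22,115),(262,30),(690,483),(350,599)],.006),("line",[(84,177),(281,107)],.006),("blocktop",[(205,228),(330,178),(480,345),(345,408)],.035),("blockbase",[(345,427),(480,362)],.006),("rulefacebase",[(255,60),(622,462)],.006),("rulefacetop",[(255,48),(622,446)],.020)]:
    P=cast(c,f(L),z);print(n,np.round(P[:,:2],4).tolist())
    d=P[1]-P[0]; print('   ang to y',np.round(np.arctan2(-d[0],d[1]),4))
w=shot("wrist");save(w,"w0.png")
o=ctrl.get_obs();print(np.round(Tw(o),3))
E
```

```text
board [[0.3975, 0.3098], [0.6106, 0.3107], [0.6039, -0.1859], [0.3859, -0.1519]]
   ang to y -1.5668
line [[0.4082, 0.2255], [0.5734, 0.2219]]
   ang to y -1.5922
blocktop [[0.4463, 0.1161], [0.5463, 0.1162], [0.5445, -0.0556], [0.4444, -0.0555]]
   ang to y -1.5707
blockbase [[0.4488, -0.0526], [0.5522, -0.0518]]
   ang to y -1.5635
rulefacebase [[0.5856, 0.2804], [0.579, -0.1549]]
   ang to y 3.1264
rulefacetop [[0.585, 0.2802], [0.5786, -0.1513]]
   ang to y 3.1266
[[ 0.298  0.954 -0.     0.171]
 [ 0.954 -0.298 -0.001  0.549]
 [-0.001 -0.    -1.     0.404]
 [ 0.     0.     0.     1.   ]]
```

Board yaw is about −0.0145 rad, the block centre is about (0.4955, 0.030) and the rule face at about x=0.582. The line is at y≈0.222. I'll go above the pre-press spot with the gripper shut.

>>> {"fn": "move_arm", "kwargs": {"moves": [{"gripper":0,"x":-4.27,"y":3.73},{"gripper":0,"x":-4.27,"y":3.73},{"gripper":0,"x":-4.27,"y":3.73},{"gripper":0,"x":-4.27,"y":3.73},{"gripper":0,"x":-4.27,"y":3.73}]}}

```text
validation failed for argument at $.mo...
```

>>> {"fn": "move_arm", "kwargs": {"moves": [{"gripper":0,"x":-4.27,"y":3.73},{"gripper":0,"x":-4.27,"y":3.73},{"gripper":0,"x":-4.27,"y":3.73},{"gripper":0,"x":-4.27,"y":3.73},{"gripper":0,"x":-4.27,"y":3.73}]}}

```text
validation failed for argument at $.mo...
```

>>> {"fn": "move_arm", "kwargs": {"moves": [{"gripper":0,"roll":-9.1},{"gripper":0,"roll":-9.1},{"gripper":0}]}}

```text
validation failed for argument at $.mo...
```

>>> {"fn": "move_arm", "kwargs": {"moves": [{"gripper":0,"x":-4.27,"y":3.73,"z":0,"roll":0},{"gripper":0,"x":-4.27,"y":3.73,"z":0,"roll":0},{"gripper":0,"x":-4.27,"y":3.73,"z":0,"roll":0},{"gripper":0,"x":-4.27,"y":3.73,"z":0,"roll":0},{"gripper":0,"x":-4.27,"y":3.73,"z":0,"roll":0}]}}

```text
time_s: 0.92
eef_pos: [0.2861, 0.2879, 0.4049]
eef_rot: [0.0, 0.805, 0.593, 0.0]
wrist_force: [1.5, -0.5, -0.1]
opening: 0.0
```

>>> {"fn": "move_arm", "kwargs": {"moves": [{"gripper":0,"x":-4.27,"y":3.73,"z":0,"roll":0},{"gripper":0,"x":-4.27,"y":3.73,"z":0,"roll":0},{"gripper":0,"x":-4.27,"y":3.73,"z":0,"roll":0},{"gripper":0,"x":-4.27,"y":3.73,"z":0,"roll":0},{"gripper":0,"x":-4.27,"y":3.73,"z":0,"roll":0}]}}

```text
time_s: 1.55
eef_pos: [0.4005, 0.0282, 0.4051]
eef_rot: [0.0, 0.806, 0.592, 0.001]
wrist_force: [0.7, 0.4, -0.8]
opening: -0.001
```

>>> {"fn": "move_arm", "kwargs": {"moves": [{"gripper":0,"x":0,"y":0,"z":0,"roll":-9.1},{"gripper":0,"x":0,"y":0,"z":0,"roll":-9.1},{"gripper":0,"x":0,"y":0,"z":0,"roll":0}]}}

```text
time_s: 1.92
eef_pos: [0.4002, 0.0298, 0.4047]
eef_rot: [0.0, 0.703, 0.712, 0.0]
wrist_force: [0.4, -1.0, -0.6]
opening: -0.001
```

>>> {"fn": "move_arm", "kwargs": {"moves": [{"gripper":0,"x":0,"y":0,"z":5.5,"roll":0},{"gripper":0,"x":0,"y":0,"z":5.5,"roll":0},{"gripper":0,"x":0,"y":0,"z":5.5,"roll":0},{"gripper":0,"x":0,"y":0,"z":5.1,"roll":0},{"gripper":0,"x":0,"y":0,"z":0,"roll":0}]}}

```text
time_s: 2.55
eef_pos: [0.3976, 0.0308, 0.1854]
eef_rot: [-0.004, 0.703, 0.712, -0.003]
wrist_force: [-0.5, 0.4, 0.1]
opening: 0.001
```

```bash
python3 - <<'E'
from h import *
o=ctrl.get_obs();print(o["eef_pos"],o["wrist_force"],o["q"])
a=shot("wrist");b=shot("scene")
i=np.hstack([cv2.resize(a["img"],(400,300)),cv2.resize(b["img"][150:384,180:450],(400,300))]);cv2.imwrite("pics/p2.png",i[:,:,::-1])
E
```

```text
[0.39764275 0.03080673 0.18540011] [-0.45319604  0.41212535  0.13544777] [-2.22502763e-01  1.54233991e-01  2.17364641e+00 -4.06048067e-05
  8.24117843e-01 -1.80583174e+00]
```

View pics/p2.png

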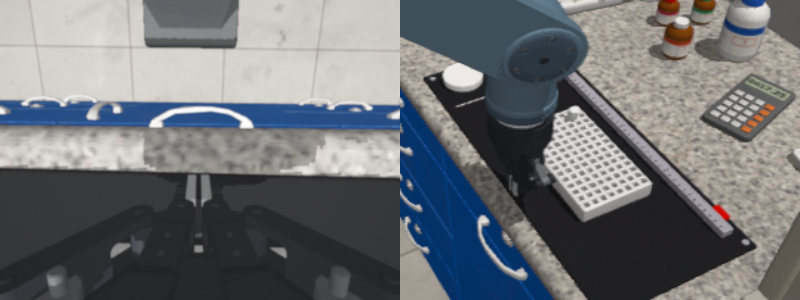

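The wrist view shows only the shut fingers over the board, because its camera faces the robot. The scene view shows the finger near the block's near long side. Now I'll push toward the rule.

>>> {"fn": "move_arm", "kwargs": {"moves": [{"gripper":0,"x":0,"y":1.0,"z":0,"roll":0},{"gripper":0,"x":0,"y":0.8,"z":0,"roll":0},{"gripper":0,"x":0,"y":0.5,"z":0,"roll":0},{"gripper":0,"x":0,"y":0.3,"z":0,"roll":0},{"gripper":0,"x":0,"y":0.3,"z":0,"roll":0}]}}

```text
time_s: 3.28
eef_pos: [0.4292, 0.0305, 0.1887]
eef_rot: [-0.0, 0.702, 0.712, -0.0]
wrist_force: [-0.6, -0.2, -0.5]
opening: 0.001
```

>>> {"fn": "move_arm", "kwargs": {"moves": [{"gripper":0,"x":0,"y":0.3,"z":0,"roll":0},{"gripper":0,"x":0,"y":0.3,"z":0,"roll":0},{"gripper":0,"x":0,"y":0.3,"z":0,"roll":0},{"gripper":0,"x":0,"y":0.3,"z":0,"roll":0}]}}

```text
time_s: 3.78
eef_pos: [0.4412, 0.0307, 0.1885]
eef_rot: [-0.0, 0.702, 0.712, -0.0]
wrist_force: [-0.8, 0.2, -1.4]
opening: 0.001
```

>>> {"fn": "move_arm", "kwargs": {"moves": [{"gripper":0,"x":0,"y":0.3,"z":0,"roll":0},{"gripper":0,"x":0,"y":0.3,"z":0,"roll":0},{"gripper":0,"x":0,"y":0.3,"z":0,"roll":0}]}}

```text
time_s: 4.15
eef_pos: [0.4504, 0.0308, 0.1887]
eef_rot: [-0.0, 0.702, 0.712, -0.0]
wrist_force: [-1.6, -0.9, -1.5]
opening: -0.001
```

```bash
python3 - <<'E'
from h import *
b=shot("scene")
b["img"]=b["img"];save(b,"s3.png")
h=cv2.resize(b["img"][210:330,230:400],None,fx=3,fy=3,interpolation=2);cv2.imwrite("pics/p3.png",h[:,:,::-1])
E
```

```text
(no output)
```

View pics/p3.png

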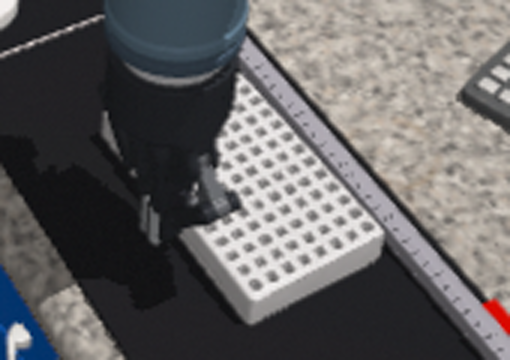

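The block has moved about 20 mm; its near bottom corner went from (305,316) to (313,310). Friction is only about 1.5 N. A narrow gap to the rule remains, so I'll continue in small steps.

>>> {"fn": "move_arm", "kwargs": {"moves": [{"gripper":0,"x":0,"y":0.2,"z":0,"roll":0},{"gripper":0,"x":0,"y":0.2,"z":0,"roll":0}]}}

```text
time_s: 4.45
eef_pos: [0.4541, 0.0309, 0.1887]
eef_rot: [-0.0, 0.702, 0.712, -0.0]
wrist_force: [-2.7, -0.5, 2.2]
opening: -0.0
```

>>> {"fn": "move_arm", "kwargs": {"moves": [{"gripper":0,"x":0,"y":0.2,"z":0,"roll":0},{"gripper":0,"x":0,"y":0.1,"z":0,"roll":0}]}}

```text
time_s: 4.7
eef_pos: [0.4573, 0.0309, 0.1887]
eef_rot: [0.0, 0.702, 0.712, 0.0]
wrist_force: [-2.8, -0.2, 3.6]
opening: -0.002
```

>>> {"fn": "move_arm", "kwargs": {"moves": [{"gripper":0,"x":0,"y":0.1,"z":0,"roll":0},{"gripper":0,"x":0,"y":0.1,"z":0,"roll":0}]}}

```text
time_s: 4.95
eef_pos: [0.4591, 0.031, 0.1887]
eef_rot: [-0.0, 0.702, 0.712, -0.0]
wrist_force: [-3.3, 0.5, 3.8]
opening: 0.003
```

>>> {"fn": "move_arm", "kwargs": {"moves": [{"gripper":0,"x":0,"y":0.1,"z":0,"roll":0},{"gripper":0,"x":0,"y":0.1,"z":0,"roll":0}]}}

```text
time_s: 5.2
eef_pos: [0.4605, 0.0311, 0.1885]
eef_rot: [-0.001, 0.702, 0.712, -0.001]
wrist_force: [-8.4, 0.6, 6.1]
opening: 0.001
```

>>> {"fn": "move_arm", "kwargs": {"moves": [{"gripper":0,"x":0,"y":0.1,"z":0,"roll":0},{"gripper":0,"x":0,"y":0.1,"z":0,"roll":0}]}}

```text
time_s: 5.45
eef_pos: [0.4615, 0.0314, 0.188]
eef_rot: [-0.002, 0.702, 0.712, -0.002]
wrist_force: [-12.5, 0.7, 8.3]
opening: 0.005
```

>>> {"fn": "move_arm", "kwargs": {"moves": [{"gripper":0,"x":0,"y":0.1,"z":0,"roll":0}]}}

```text
time_s: 5.58
eef_pos: [0.462, 0.0316, 0.1878]
eef_rot: [-0.003, 0.702, 0.712, -0.002]
wrist_force: [-14.0, 1.3, 9.8]
opening: -0.0
```

Contact with the rule is at about 12 N. I'll ease off slightly and hold.

>>> {"fn": "move_arm", "kwargs": {"moves": [{"gripper":0,"x":0,"y":-0.1,"z":0,"roll":0},{"gripper":0,"x":0,"y":0,"z":0,"roll":0},{"gripper":0,"x":0,"y":0,"z":0,"roll":0},{"gripper":0,"x":0,"y":0,"z":0,"roll":0},{"gripper":0,"x":0,"y":0,"z":0,"roll":0}]}}

```text
time_s: 6.2
eef_pos: [0.4616, 0.0316, 0.1878]
eef_rot: [-0.002, 0.702, 0.712, -0.001]
wrist_force: [-9.3, 2.1, 3.8]
opening: -0.002
```

>>> {"fn": "move_arm", "kwargs": {"moves": [{"gripper":0,"x":0,"y":0,"z":0,"roll":0},{"gripper":0,"x":0,"y":0,"z":0,"roll":0},{"gripper":0,"x":0,"y":0,"z":0,"roll":0},{"gripper":0,"x":0,"y":0,"z":0,"roll":0},{"gripper":0,"x":0,"y":0,"z":0,"roll":0}]}}

```text
time_s: 6.82
eef_pos: [0.4616, 0.0316, 0.1878]
eef_rot: [-0.002, 0.702, 0.712, -0.001]
wrist_force: [-8.3, 3.0, 5.2]
opening: -0.001
```

```bash
python3 - <<'E'
from h import *
b=shot("scene")
h=cv2.resize(b["img"][190:330,230:410],None,fx=4,fy=4,interpolation=2);cv2.imwrite("pics/p4.png",h[:,:,::-1])
E
```

```text
(no output)
```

View pics/p4.png

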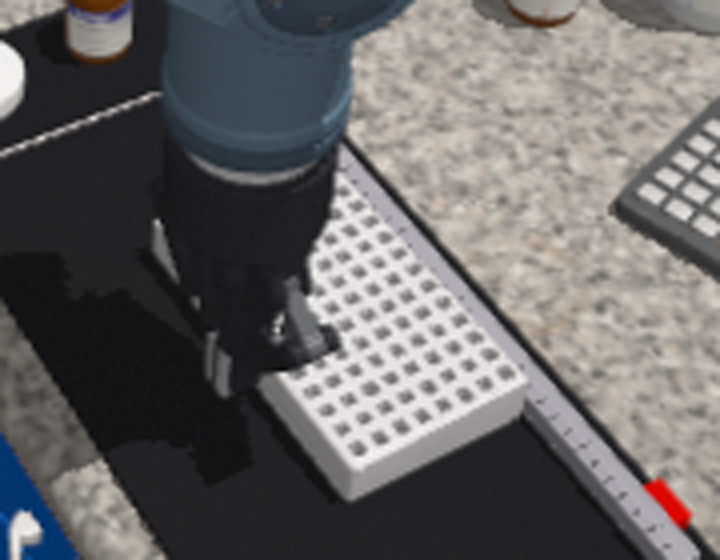

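The block now looks flush along the rule. Next I'll retract, lift and go behind the trailing end, rolling 90° with the fingers half open for a two-point push.

>>> {"fn": "move_arm", "kwargs": {"moves": [{"gripper":0,"x":0,"y":-1.0,"z":0,"roll":0},{"gripper":0,"x":0,"y":-2.0,"z":0,"roll":0},{"gripper":0,"x":0,"y":0,"z":-5.0,"roll":0},{"gripper":60,"x":-5.0,"y":0,"z":-2.0,"roll":0},{"gripper":60,"x":-5.0,"y":2.6,"z":0,"roll":0}]}}

```text
time_s: 7.5
eef_pos: [0.4613, -0.07, 0.2613]
eef_rot: [0.003, 0.701, 0.713, 0.001]
wrist_force: [1.1, 0.8, 0.6]
opening: 0.417
```

>>> {"fn": "move_arm", "kwargs": {"moves": [{"gripper":60,"x":-4.7,"y":3.5,"z":0,"roll":0},{"gripper":60,"x":0,"y":3.5,"z":0,"roll":0},{"gripper":60,"x":0,"y":0,"z":0,"roll":10},{"gripper":60,"x":0,"y":0,"z":0,"roll":10},{"gripper":60,"x":0,"y":0,"z":0,"roll":10}]}}

```text
time_s: 8.12
eef_pos: [0.5317, -0.1153, 0.2589]
eef_rot: [0.001, 0.864, 0.504, 0.001]
wrist_force: [0.1, 0.3, 0.4]
opening: 0.601
```

>>> {"fn": "move_arm", "kwargs": {"moves": [{"gripper":60,"x":0,"y":0,"z":0,"roll":10},{"gripper":60,"x":0,"y":0,"z":0,"roll":10},{"gripper":60,"x":0,"y":0,"z":0,"roll":10},{"gripper":60,"x":0,"y":0,"z":0,"roll":10},{"gripper":60,"x":0,"y":0,"z":0,"roll":10}]}}

```text
time_s: 8.75
eef_pos: [0.5317, -0.1153, 0.2591]
eef_rot: [0.001, 0.996, 0.092, 0.001]
wrist_force: [-0.3, 1.0, -0.6]
opening: 0.597
```

>>> {"fn": "move_arm", "kwargs": {"moves": [{"gripper":60,"x":0,"y":0,"z":0,"roll":10},{"gripper":60,"x":0,"y":0,"z":0,"roll":0},{"gripper":60,"x":0,"y":0,"z":0,"roll":0}]}}

```text
time_s: 9.12
eef_pos: [0.5314, -0.1151, 0.2589]
eef_rot: [0.0, 1.0, 0.009, 0.0]
wrist_force: [-0.3, -0.5, 0.2]
opening: 0.597
```

```bash
python3 - <<'E'
from h import *
o=ctrl.get_obs();print(o["eef_pos"],o["wrist_force"],o["q"],o["time_s"]);T=Tw(o);print(T[:3,:2])
b=shot("scene");save(b,"s5.png")
h=cv2.resize(b["img"][170:350,200:430],None,fx=3.2,fy=3.2,interpolation=2);cv2.imwrite("pics/p5.png",h[:,:,::-1])
E
```

```text
[ 0.53144258 -0.11514711  0.25887937] [-0.26255281 -0.54278902  0.16685107] [-4.31757747e-01  2.91225706e-01  1.79691492e+00  9.02762208e-05
  1.05238532e+00 -4.49851503e-01] 9.125
[[ 9.99836622e-01  1.80478895e-02]
 [ 1.80482730e-02 -9.99837046e-01]
 [ 9.94699779e-04  3.93181824e-04]]
```

View pics/p5.png

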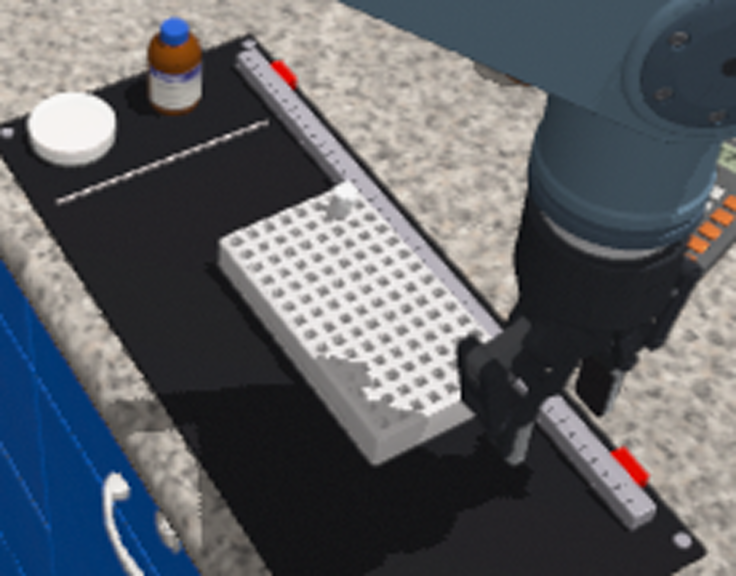

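The picture shows the block flush, leading top corners at crop (219,243) and (350,182), line at (58,202) to (268,123). I'll shift 1 cm toward −x to clear the rule, align the yaw and descend.

>>> {"fn": "move_arm", "kwargs": {"moves": [{"gripper":60,"x":-1.0,"y":0,"z":0,"roll":1.9},{"gripper":60,"x":0,"y":0,"z":3.8,"roll":0},{"gripper":60,"x":0,"y":0,"z":3.7,"roll":0},{"gripper":60,"x":0,"y":0,"z":0,"roll":0},{"gripper":60,"x":0,"y":0,"z":0,"roll":0}]}}

```text
time_s: 9.8
eef_pos: [0.5216, -0.1154, 0.1848]
eef_rot: [0.0, 1.0, -0.009, 0.0]
wrist_force: [-0.2, -0.4, -0.1]
opening: 0.599
```

```bash
python3 - <<'E'
from h import *
o=ctrl.get_obs();print(o["eef_pos"],o["wrist_force"],Tw(o)[:3,0])
c=shot("scene");save(c,"s6.png")
f=lambda L:np.array(L)/3.2+[200,170]
for n,L,z in[("line",[(58,202),(268,123)],.006),("lead",[(219,243),(350,182)],.035),("near side",[(219,243),(376,445)],.035),("rule top edge",[(238,52),(633,512)],.02)]:
    P=cast(c,f(L),z);d=P[1]-P[0];print(n,np.round(P[:,:2],4).tolist(),d[1]/d[0],d[0]/d[1])
E
```

```text
[ 0.52160376 -0.11539846  0.18476136] [-0.1750421  -0.43177796 -0.12496586] [ 9.99829053e-01 -1.84637980e-02  9.76370683e-04]
line [[0.4086, 0.2256], [0.5732, 0.2212]] -0.026470891536024978 -37.777344923916594
lead [[0.4715, 0.1188], [0.5742, 0.1226]] 0.03673918101345445 27.21889743905246
near side [[0.4715, 0.1188], [0.4719, -0.0548]] -419.1892036630693 -0.0023855576223374485
rule top edge [[0.5854, 0.2836], [0.5783, -0.1528]] 61.70808168896797 0.016205332796445975
```

>>> {"fn": "move_arm", "kwargs": {"moves": [{"gripper":60,"x":0,"y":-1.5,"z":0,"roll":0},{"gripper":60,"x":0,"y":-1.2,"z":0,"roll":0},{"gripper":60,"x":0,"y":-0.6,"z":0,"roll":0},{"gripper":60,"x":0,"y":-0.4,"z":0,"roll":0},{"gripper":60,"x":0,"y":-0.4,"z":0,"roll":0}]}}

```text
time_s: 10.48
eef_pos: [0.5221, -0.0739, 0.1837]
eef_rot: [0.0, 1.0, -0.009, 0.0]
wrist_force: [-0.1, -0.1, 0.1]
opening: 0.602
```

>>> {"fn": "move_arm", "kwargs": {"moves": [{"gripper":60,"x":0,"y":-0.4,"z":0,"roll":0},{"gripper":60,"x":0,"y":-0.4,"z":0,"roll":0},{"gripper":60,"x":0,"y":-0.4,"z":0,"roll":0},{"gripper":60,"x":0,"y":-0.4,"z":0,"roll":0}]}}

```text
time_s: 10.98
eef_pos: [0.5223, -0.0582, 0.1837]
eef_rot: [0.0, 1.0, -0.009, -0.0]
wrist_force: [-1.6, -2.4, -0.0]
opening: 0.599
```

>>> {"fn": "move_arm", "kwargs": {"moves": [{"gripper":60,"x":0.01,"y":-0.5,"z":0,"roll":0},{"gripper":60,"x":0.01,"y":-0.5,"z":0,"roll":0},{"gripper":60,"x":0.01,"y":-0.5,"z":0,"roll":0},{"gripper":60,"x":0.01,"y":-0.5,"z":0,"roll":0}]}}

```text
time_s: 11.48
eef_pos: [0.5228, -0.0381, 0.1836]
eef_rot: [0.0, 1.0, -0.009, -0.001]
wrist_force: [-3.7, -4.0, 1.5]
opening: 0.598
```

>>> {"fn": "move_arm", "kwargs": {"moves": [{"gripper":60,"x":0,"y":-0.5,"z":0,"roll":0},{"gripper":60,"x":0,"y":-0.5,"z":0,"roll":0},{"gripper":60,"x":0,"y":-0.5,"z":0,"roll":0},{"gripper":60,"x":0,"y":-0.5,"z":0,"roll":0}]}}

```text
time_s: 11.98
eef_pos: [0.5231, -0.0181, 0.1836]
eef_rot: [0.0, 1.0, -0.009, -0.001]
wrist_force: [-3.1, -4.9, 0.5]
opening: 0.597
```

>>> {"fn": "move_arm", "kwargs": {"moves": [{"gripper":60,"x":0,"y":-0.5,"z":0,"roll":0},{"gripper":60,"x":0,"y":-0.5,"z":0,"roll":0},{"gripper":60,"x":0,"y":-0.5,"z":0,"roll":0},{"gripper":60,"x":0,"y":-0.4,"z":0,"roll":0}]}}

```text
time_s: 12.48
eef_pos: [0.5234, 0.0009, 0.1836]
eef_rot: [0.0, 1.0, -0.009, -0.001]
wrist_force: [-3.9, -5.1, 1.3]
opening: 0.605
```

```bash
python3 - <<'E'
from h import *
b=shot("scene");s=shot("side")
h=cv2.resize(b["img"][180:300,200:370],(800,565),interpolation=2);cv2.imwrite("pics/p6.png",h[:,:,::-1]);save(s,"side6.png");save(b,"s7.png")
E
```

```text
(no output)
```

View pics/p6.png

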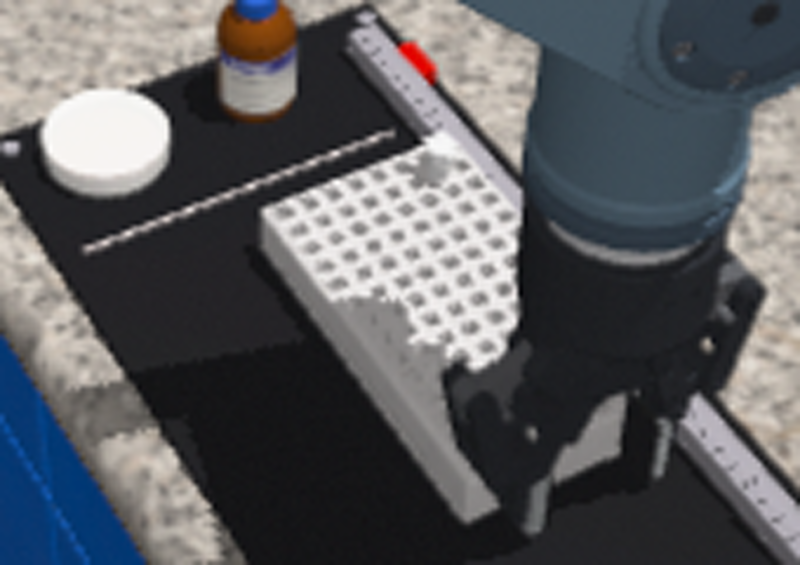

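Line spans crop (84,250) to (395,132), and the leading top edge runs (262,212) to (430,140), parallel to it. I'll measure both edges with sub-pixel profiles.

```bash
cat > gap.py <<'E'
from h import *
def run(n="scene"):
    c=shot(n);g=cv2.cvtColor(c["img"],cv2.COLOR_RGB2GRAY).astype(np.float32)
    A=[];B=[]
    def prof(x,ys,z):
        p=proj(c,np.c_[np.full(len(ys),x),ys,np.full(len(ys),z)]).astype(np.float32)
        return cv2.remap(g,p[:,0][None],p[:,1][None],cv2.INTER_LINEAR)[0]
    for x in np.arange(.42,.565,.005):
        ys=np.arange(.212,.234,.0005);v=prof(x,ys,.006);v=np.clip(v-v.min()-15,0,None)
        if v.max()>30:A.append((x,(v*ys).sum()/v.sum(),v.max()))
    for x in np.arange(.49,.55,.005):
        ys=np.arange(.10,.245,.0005);v=prof(x,ys,.035)
        k=[i for i in range(1,len(v)) if v[i-1]>110>=v[i]]
        if k:B.append((x,ys[k[-1]],v.max()))
    A=np.array(A);B=np.array(B)
    return A,B
if __name__=="__main__":
    A,B=run();np.set_printoptions(suppress=True,precision=4)
    print(A.T[:2]);print(B.T[:2])
    pa=np.polyfit(A[:,0],A[:,1],1);pb=np.polyfit(B[:,0],B[:,1],1)
    print("line slope",pa[0],"lead slope",pb[0],"gap at .475,.53,.58",[np.polyval(pa,x)-np.polyval(pb,x) for x in(.475,.53,.58)])
E
python3 gap.py
```

```text
[[0.42   0.425  0.43   0.435  0.44   0.445  0.45   0.455  0.46   0.465
  0.47   0.475  0.48   0.485  0.49   0.495  0.5    0.505  0.51   0.515
  0.52   0.525  0.53   0.535  0.54   0.545  0.55   0.555  0.56  ]
 [0.227  0.2266 0.2268 0.2274 0.2266 0.2265 0.2263 0.227  0.2262 0.2267
  0.2258 0.2263 0.2262 0.2262 0.2254 0.2255 0.2251 0.2247 0.224  0.224
  0.2257 0.2239 0.2245 0.2239 0.2252 0.2249 0.224  0.2248 0.2246]]
[[0.49   0.495  0.5    0.505  0.51   0.515  0.52   0.525  0.53   0.535
  0.54   0.545  0.55  ]
 [0.2025 0.2025 0.203  0.203  0.202  0.2025 0.202  0.203  0.202  0.202
  0.2015 0.2025 0.2025]]
line slope -0.02193983519126938 lead slope -0.00934065934065965 gap at .475,.53,.58 [np.float64(0.023097148601794737), np.float64(0.022404193930011196), np.float64(0.021774235137480696)]
```

The lead profile locked onto the scribed line itself (parallax), so I'm fixing the search range.

```bash
sed -i 's/ys=np.arange(.10,.245,.0005);v=prof(x,ys,.035)/q=proj(c,[[x,.2245-.0025,.006]]);yl=cast(c,q,.035)[0,1];ys=np.arange(.10,yl-.003,.0005);v=prof(x,ys,.035)/' gap.py; python3 gap.py | tail -5
python3 - <<'E'
from h import *
c=shot("scene");f=lambda L:np.array(L)/4.706+[200,180]
print(cast(c,f([(262,212),(400,150)]),.035),cast(c,f([(262,241)]),.006))
s=shot("side");print(proj(s,[[.44,.222,.006],[.56,.222,.006],[.53,.19,.006],[.53,.19,.035]]))
E
```

```text
[[0.49   0.495  0.5    0.505  0.51   0.515  0.52   0.525  0.53   0.535
  0.54   0.545  0.55  ]
 [0.1875 0.1875 0.1875 0.187  0.1875 0.187  0.1875 0.1865 0.187  0.187
  0.187  0.1865 0.1865]]
line slope -0.02185079906479626 lead slope -0.01593406593406662 gap at .475,.53,.58 [np.float64(0.038100388503276184), np.float64(0.037774968181086055), np.float64(0.03747913152454954)]
[[0.47776986 0.18270261 0.035     ]
 [0.55312626 0.18605507 0.035     ]] [[0.48240526 0.19071799 0.006     ]]
[[280.95767906 193.11713503]
 [236.05390522 194.50523623]
 [246.88120316 188.7988158 ]
 [246.72468593 179.20020277]]
```

The gap is about 36 mm ±2. I'll push 24 mm more, then lift and look from above with the wrist camera for an exact remainder.

>>> {"fn": "move_arm", "kwargs": {"moves": [{"gripper":60,"x":0,"y":-0.5,"z":0,"roll":0},{"gripper":60,"x":0,"y":-0.5,"z":0,"roll":0},{"gripper":60,"x":0,"y":-0.5,"z":0,"roll":0},{"gripper":60,"x":0,"y":-0.5,"z":0,"roll":0},{"gripper":60,"x":0,"y":-0.4,"z":0,"roll":0}]}}

```text
time_s: 13.4
eef_pos: [0.5243, 0.0252, 0.1837]
eef_rot: [0.0, 1.0, -0.009, 0.0]
wrist_force: [0.2, -3.6, 0.9]
opening: 0.601
```

>>> {"fn": "move_arm", "kwargs": {"moves": [{"gripper":60,"x":0,"y":0,"z":0,"roll":0},{"gripper":60,"x":0,"y":0,"z":0,"roll":0}]}}

```text
time_s: 13.65
eef_pos: [0.5243, 0.0251, 0.1837]
eef_rot: [-0.0, 1.0, -0.009, 0.0]
wrist_force: [0.2, 0.4, -0.4]
opening: 0.598
```

>>> {"fn": "move_arm", "kwargs": {"moves": [{"gripper":60,"x":0,"y":1.0,"z":0,"roll":0},{"gripper":60,"x":0,"y":2.0,"z":0,"roll":0},{"gripper":60,"x":0,"y":0,"z":-5.0,"roll":0},{"gripper":60,"x":0,"y":0,"z":-6.0,"roll":0},{"gripper":60,"x":0,"y":-4.0,"z":-4.0,"roll":0}]}}

```text
time_s: 14.28
eef_pos: [0.5253, 0.0327, 0.3368]
eef_rot: [0.001, 1.0, -0.011, 0.002]
wrist_force: [0.6, -0.1, 0.1]
opening: 0.601
```

>>> {"fn": "move_arm", "kwargs": {"moves": [{"gripper":60,"x":0,"y":-5.0,"z":0,"roll":0},{"gripper":60,"x":0,"y":-5.0,"z":0,"roll":0},{"gripper":60,"x":0,"y":-5.0,"z":0,"roll":0},{"gripper":60,"x":0,"y":0,"z":0,"roll":0},{"gripper":60,"x":0,"y":0,"z":0,"roll":0}]}}

```text
time_s: 14.9
eef_pos: [0.5272, 0.1843, 0.3335]
eef_rot: [0.0, 1.0, -0.009, -0.0]
wrist_force: [-0.2, -0.3, 0.3]
opening: 0.602
```

```bash
python3 - <<'E'
from h import *
o=ctrl.get_obs();print(o["eef_pos"],Tw(o)[:3,0],o["time_s"])
c=shot("wrist");save(c,"w7.png");print(np.round(c["T"],3));print(proj(c,[[.43,.222,.006],[.575,.222,.006],[.48,.2,.035]]))
E
```

```text
[0.52722067 0.18425331 0.33347733] [ 9.99838195e-01 -1.79843438e-02 -3.82818214e-04] 14.9
[[ 1.     0.018  0.005  0.529]
 [-0.018  0.966  0.26   0.251]
 [ 0.    -0.26   0.966  0.303]
 [ 0.     0.     0.     1.   ]]
[[155.23957723 142.7128357 ]
 [299.77013821 140.05560052]
 [201.45536111 168.88285009]]
```

View pics/w7.png

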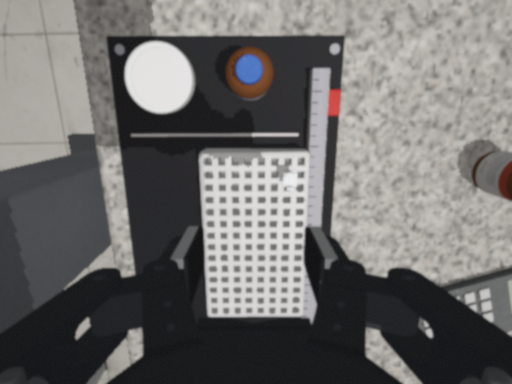

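The wrist view shows the line at row ~135 (cols 131–299), the block's leading face at rows ~149–157, and the block flush along the rule with dish and bottle untouched. Measuring the gap.

```bash
cat > wg.py <<'E'
from h import *
c=shot("wrist");g=cv2.cvtColor(c["img"],cv2.COLOR_RGB2GRAY).astype(np.float32)
def prof(P):
    p=proj(c,P).astype(np.float32);return cv2.remap(g,p[:,0][None],p[:,1][None],cv2.INTER_LINEAR)[0]
np.set_printoptions(suppress=True,precision=4,linewidth=150)
L=[];E=[]
for x in np.arange(.485,.572,.006):
    ys=np.arange(.245,.165,-.00025);v=prof(np.c_[x+0*ys,ys,.006+0*ys])
    n=20 ; b=np.percentile(v,10)
    # face edge: last upward crossing to sustained bright
    k=next(i for i in range(len(v)-40) if (v[i:i+32]>70).all())
    t=(b+v[k+8:k+24].mean())/2
    k2=next(i for i in range(max(k-12,0),len(v)) if (v[i:i+12]>t).all());E.append((x,ys[k2]))
    w=np.clip(v[:k2-4]-b-12,0,None)
    if w.max()>25 and k2>20:L.append((x,(w*ys[:k2-4]).sum()/w.sum()))
L=np.array(L);E=np.array(E);print(L.T);print(E.T)
pe=np.polyfit(*E.T,1);pl=np.polyfit(*L.T,1)
print("slopes",pl[0],pe[0],"gap mid-line to edge @.48,.53,.58",[round(1e3*(np.polyval(pl,x)-np.polyval(pe,x)),2) for x in(.48,.53,.58)])
# flush: block right top edge (z=.035) and rule near top edge (z=.020)
for y in np.arange(.04,.2,.02):
    xs=np.arange(.56,.60,.00025);v=prof(np.c_[xs,y+0*xs,.035+0*xs]);i=np.argmin(v[20:120])+20
    print(round(y,2),"darkest x",round(xs[i],4),v[i],"mid-gradients",xs[np.argsort(-abs(np.diff(v)))[:3]])
E
python3 wg.py
```

```text
[[0.485  0.491  0.497  0.503  0.509  0.515  0.521  0.527  0.533  0.539  0.545  0.551  0.557  0.563  0.569 ]
 [0.2291 0.2289 0.2289 0.2287 0.2286 0.2284 0.2284 0.2282 0.2283 0.2279 0.2277 0.2277 0.2275 0.2274 0.2274]]
[[0.485  0.491  0.497  0.503  0.509  0.515  0.521  0.527  0.533  0.539  0.545  0.551  0.557  0.563  0.569 ]
 [0.2157 0.2155 0.2155 0.2152 0.2152 0.2147 0.2147 0.2145 0.214  0.213  0.2127 0.2127 0.2125 0.2125 0.2125]]
slopes -0.021169255744314167 -0.04613095238095225 gap mid-line to edge @.48,.53,.58 [np.float64(12.95), np.float64(14.2), np.float64(15.44)]
0.04 darkest x 0.5897 128.25977 mid-gradients [0.5902 0.5897 0.5905]
0.06 darkest x 0.5897 111.94922 mid-gradients [0.59   0.5895 0.5892]
0.08 darkest x 0.5895 19.999023 mid-gradients [0.584  0.5835 0.5832]
0.1 darkest x 0.5887 17.5625 mid-gradients [0.5782 0.5777 0.578 ]
0.12 darkest x 0.582 19.301758 mid-gradients [0.5777 0.5772 0.5775]
0.14 darkest x 0.5805 83.47656 mid-gradients [0.578  0.5782 0.5777]
0.16 darkest x 0.581 177.84375 mid-gradients [0.5935 0.5927 0.594 ]
0.18 darkest x 0.5727 110.38281 mid-gradients [0.594  0.5935 0.5937]
```

```bash
cat > wg2.py <<'E'
from h import *
c=shot("wrist");g=cv2.cvtColor(c["img"],cv2.COLOR_RGB2GRAY).astype(int)
np.set_printoptions(linewidth=250)
print("rows 130-165"); 
for col in range(205,310,12): print(col,g[130:166,col-1:col+2].mean(1).astype(int))
print("cols 296-330")
for r in range(160,320,16): print(r,g[r,296:330])
E
python3 wg2.py
```

```text
rows 130-165
205 [ 29  43  81 122 138 122  78  39  28  27  28  28  28  27  30  34  42  60  84 103 113 123 135 144 149 155 161 157 142 129 123 120 123 139 168 195]
217 [ 30  43  80 116 126 106  65  35  29  27  28  28  28  28  28  30  41  66  92 108 116 125 137 147 151 152 150 149 160 174 180 181 180 183 193 205]
229 [ 29  44  80 117 128 107  66  36  29  28  27  28  28  29  27  31  41  65  91 108 117 127 139 148 153 155 155 163 186 203 210 211 211 211 214 217]
241 [ 30  44  81 117 126 106  67  36  28  28  28  27  28  27  29  29  40  64  90 106 115 128 141 148 153 154 153 151 149 149 149 148 148 150 158 175]
253 [ 40  61 107 150 167 149 102  57  45  44  44  42  37  31  30  30  42  64  90 106 117 129 141 147 150 153 152 152 160 178 195 205 212 215 216 218]
265 [ 55  91 149 188 192 160 103  58  48  47  47  46  40  33  28  30  42  64  90 109 133 169 196 209 214 214 211 204 197 195 194 194 194 197 204 213]
277 [ 54  92 148 186 187 151  94  55  48  47  48  45  40  33  30  31  41  65  90 110 137 173 200 211 215 216 212 195 170 155 155 156 153 145 138 143]
289 [ 55  92 150 187 189 152  95  56 
[... 995 characters left out ...]
217 218 218 219 218 212 190 142  79  33  21  19  23  23  22  22  24  30  47  71  87  93  96  95  95  94  96  95  93  88  77  57  38]
256 [116 115 114 113 130 164 179 155  98  44  21  21  21  21  21  21  21  20  20  19  22  21  22  21  22  26  37  59  80  90  95  95  95  96]
272 [208 209 210 210 213 215 214 208 195 172 129  76  35  21  23  19  23  20  21  20  22  18  21  25  28  32  34  33  30  28  27  25  29  29]
288 [115 115 119 149 184 203 207 201 190 180 178 179 180 177 163 129  80  38  20  21  21  22  22  29  29  31  29  29  28  27  27  28  26  25]
304 [212 214 215 214 213 210 204 193 183 178 178 180 180 180 179 179 179 179 179 168 131  76  34  26  27  26  26  26  28  27  27  29  28  26]
```

```bash
python3 - <<'E'
from h import *
c=shot("wrist")
for col in(215,255,295): 
    P=cast(c,[(col,133.75),(col,147.2)],.006);print(P[:,:2],P[0,1]-P[1,1])
E
```

```text
[[0.49079969 0.22910722]
 [0.49007211 0.21576421]] 0.01334300723314083
[[0.53065041 0.22829575]
 [0.53039388 0.21494262]] 0.013353133123134214
[[0.57050428 0.22748422]
 [0.57071886 0.21412096]] 0.013363260581473746
```

The edge is parallel to the line and 13.35 mm short of its middle. I'll return behind the block along the same path, push about 10.3 mm, then re-look.

>>> {"fn": "move_arm", "kwargs": {"moves": [{"gripper":60,"x":0,"y":5.0,"z":0,"roll":0},{"gripper":60,"x":0,"y":5.0,"z":0,"roll":0},{"gripper":60,"x":0,"y":5.0,"z":0,"roll":0},{"gripper":60,"x":0,"y":4.0,"z":4.0,"roll":0},{"gripper":60,"x":0,"y":0,"z":0,"roll":0}]}}

```text
time_s: 15.72
eef_pos: [0.5223, -0.0083, 0.2911]
eef_rot: [-0.0, 1.0, -0.012, -0.003]
wrist_force: [-1.1, -0.2, -0.2]
opening: 0.6
```

>>> {"fn": "move_arm", "kwargs": {"moves": [{"gripper":60,"x":0,"y":0,"z":6.0,"roll":0},{"gripper":60,"x":0,"y":0,"z":5.0,"roll":0},{"gripper":60,"x":0,"y":0,"z":0,"roll":0},{"gripper":60,"x":0,"y":-1.5,"z":0,"roll":0},{"gripper":60,"x":0,"y":0,"z":0,"roll":0}]}}

```text
time_s: 16.35
eef_pos: [0.5253, 0.0109, 0.1864]
eef_rot: [0.0, 1.0, -0.008, 0.002]
wrist_force: [0.0, 0.1, 0.2]
opening: 0.6
```

>>> {"fn": "move_arm", "kwargs": {"moves": [{"gripper":60,"x":0,"y":-0.7,"z":0,"roll":0},{"gripper":60,"x":0,"y":-0.5,"z":0,"roll":0},{"gripper":60,"x":0,"y":-0.4,"z":0,"roll":0},{"gripper":60,"x":0,"y":-0.4,"z":0,"roll":0},{"gripper":60,"x":0,"y":-0.4,"z":0,"roll":0}]}}

```text
time_s: 16.98
eef_pos: [0.5248, 0.0334, 0.1841]
eef_rot: [0.001, 1.0, -0.009, 0.0]
wrist_force: [-1.5, -5.1, 4.6]
opening: 0.6
```

>>> {"fn": "move_arm", "kwargs": {"moves": [{"gripper":60,"x":0,"y":0,"z":0,"roll":0},{"gripper":60,"x":0,"y":0,"z":0,"roll":0}]}}

```text
time_s: 17.23
eef_pos: [0.5246, 0.0337, 0.1838]
eef_rot: [0.0, 1.0, -0.009, 0.0]
wrist_force: [-0.1, -3.3, 1.0]
opening: 0.601
```

>>> {"fn": "move_arm", "kwargs": {"moves": [{"gripper":60,"x":0,"y":1.0,"z":0,"roll":0},{"gripper":60,"x":0,"y":2.0,"z":0,"roll":0},{"gripper":60,"x":0,"y":0,"z":-5.0,"roll":0},{"gripper":60,"x":0,"y":0,"z":-6.0,"roll":0},{"gripper":60,"x":0,"y":-4.0,"z":-4.0,"roll":0}]}}

```text
time_s: 17.85
eef_pos: [0.5252, 0.0421, 0.3363]
eef_rot: [0.0, 1.0, -0.011, 0.001]
wrist_force: [0.9, 0.9, -0.4]
opening: 0.6
```

>>> {"fn": "move_arm", "kwargs": {"moves": [{"gripper":60,"x":0,"y":-5.0,"z":0,"roll":0},{"gripper":60,"x":0,"y":-5.0,"z":0,"roll":0},{"gripper":60,"x":0,"y":-5.0,"z":0,"roll":0},{"gripper":60,"x":0,"y":0,"z":0,"roll":0},{"gripper":60,"x":0,"y":0,"z":0,"roll":0}]}}

```text
time_s: 18.48
eef_pos: [0.5272, 0.1934, 0.3331]
eef_rot: [0.0, 1.0, -0.009, -0.001]
wrist_force: [0.2, -0.2, 0.4]
opening: 0.607
```

```bash
sed -i 's/130:166/125:166/' wg2.py; python3 wg2.py; python3 - <<'E'
from h import *
o=ctrl.get_obs();print(o["eef_pos"]);c=shot("wrist");save(c,"w8.png")
print(cast(c,[(255,r) for r in range(130,156,5)],.006)[:,1])
E
```

```text
rows 130-165
205 [ 27  27  29  28  27  28  29  26  28  28  28  28  28  29  28  29  43  81 120 134 117  75  38  34  52  78 100 112 123 137 159 185 199 196 179 159 142 132 125 128 144]
217 [ 28  28  28  29  28  27  28  29  27  28  28  28  27  28  27  30  43  80 115 125 106  65  38  47  74  98 110 116 125 138 147 153 167 188 200 201 200 200 200 199 200]
229 [ 29  29  28  27  27  28  27  28  28  28  28  27  28  29  28  30  43  81 117 127 106  67  37  47  74  97 110 117 127 140 151 167 192 210 216 217 217 217 217 217 217]
241 [ 29  29  28  28  28  28  29  28  27  27  27  27  28  28  29  30  43  81 116 126 106  66  37  46  73  95 108 116 127 140 149 152 154 153 151 149 149 148 150 157 172]
253 [ 41  41  38  37  37  36  33  34  35  36  34  35  35  35  34  37  60 112 156 165 136  83  42  45  73  95 108 116 128 140 147 151 155 163 180 194 203 206 206 205 206]
265 [ 49  48  48  49  48  48  48  48  48  49  48  48  48  48  49  52  76 133 176 179 141  78  39  46  73  96 111 133 167 195 209 214 212 206 192 180 176 174 172 172 177]
277 [ 49  49  49  48  50  49  48  49  49  49  49  49  49  50  49  5
[... 1278 characters left out ...]
  95  93  94  89  77  58  40]
256 [179 176 176 175 177 186 188 159 100  45  25  20  22  19  21  20  20  21  18  19  23  20  21  21  23  25  37  60  79  91  94  95  95  96]
272 [152 151 153 156 170 192 206 209 201 174 127  71  33  23  21  21  21  18  18  19  17  18  19  25  31  32  33  32  28  26  27  28  29  26]
288 [173 172 172 178 191 203 209 206 195 185 180 179 180 177 164 129  81  40  21  19  19  23  26  29  32  30  28  27  28  26  25  29  26  27]
304 [188 188 191 198 207 211 210 201 189 180 178 180 181 180 180 180 180 179 179 167 132  79  38  28  26  26  28  29  27  28  28  27  26  29]
[0.52733504 0.19290457 0.333242  ]
[0.24143126 0.23654191 0.23160986 0.22663453 0.22161536 0.21655177]
```

The gap is now 4.9 mm, which agrees with the 8.5 mm TCP advance. Final push: 4.4 mm more, to TCP y ≈ 0.0381.

>>> {"fn": "move_arm", "kwargs": {"moves": [{"gripper":60,"x":0,"y":5.0,"z":0,"roll":0},{"gripper":60,"x":0,"y":5.0,"z":0,"roll":0},{"gripper":60,"x":0,"y":5.0,"z":0,"roll":0},{"gripper":60,"x":0,"y":4.0,"z":4.0,"roll":0},{"gripper":60,"x":0,"y":0,"z":0,"roll":0}]}}

```text
time_s: 19.2
eef_pos: [0.5224, 0.0003, 0.291]
eef_rot: [-0.0, 1.0, -0.012, -0.003]
wrist_force: [-0.2, 1.0, -0.0]
opening: 0.603
```

>>> {"fn": "move_arm", "kwargs": {"moves": [{"gripper":60,"x":0,"y":0,"z":6.0,"roll":0},{"gripper":60,"x":0,"y":0,"z":5.0,"roll":0},{"gripper":60,"x":0,"y":0,"z":0,"roll":0},{"gripper":60,"x":0,"y":-1.5,"z":0,"roll":0},{"gripper":60,"x":0,"y":0,"z":0,"roll":0}]}}

```text
time_s: 19.82
eef_pos: [0.5255, 0.0199, 0.1865]
eef_rot: [0.0, 1.0, -0.008, 0.002]
wrist_force: [-0.2, 0.2, -0.3]
opening: 0.598
```

>>> {"fn": "move_arm", "kwargs": {"moves": [{"gripper":60,"x":0,"y":-0.7,"z":0,"roll":0},{"gripper":60,"x":0,"y":-0.4,"z":0,"roll":0},{"gripper":60,"x":0,"y":-0.4,"z":0,"roll":0},{"gripper":60,"x":0,"y":-0.2,"z":0,"roll":0},{"gripper":60,"x":0,"y":0,"z":0,"roll":0}]}}

```text
time_s: 20.45
eef_pos: [0.5247, 0.0356, 0.1839]
eef_rot: [0.0, 1.0, -0.009, 0.0]
wrist_force: [-0.9, -2.4, 1.8]
opening: 0.599
```

Need 2.5 mm more.

>>> {"fn": "move_arm", "kwargs": {"moves": [{"gripper":60,"x":0,"y":-0.15,"z":0,"roll":0},{"gripper":60,"x":0,"y":-0.1,"z":0,"roll":0},{"gripper":60,"x":0,"y":0,"z":0,"roll":0},{"gripper":60,"x":0,"y":0,"z":0,"roll":0}]}}

```text
time_s: 20.95
eef_pos: [0.5247, 0.0381, 0.1838]
eef_rot: [0.0, 1.0, -0.009, 0.0]
wrist_force: [-0.7, -6.2, 3.7]
opening: 0.6
```

>>> {"fn": "move_arm", "kwargs": {"moves": [{"gripper":60,"x":0,"y":1.0,"z":0,"roll":0},{"gripper":60,"x":0,"y":2.0,"z":0,"roll":0},{"gripper":60,"x":0,"y":0,"z":-5.0,"roll":0},{"gripper":60,"x":0,"y":0,"z":-6.0,"roll":0},{"gripper":60,"x":0,"y":-4.0,"z":-4.0,"roll":0}]}}

```text
time_s: 21.58
eef_pos: [0.5253, 0.0469, 0.3362]
eef_rot: [-0.0, 1.0, -0.011, 0.001]
wrist_force: [1.2, 0.4, 0.9]
opening: 0.599
```

>>> {"fn": "move_arm", "kwargs": {"moves": [{"gripper":60,"x":0,"y":-5.0,"z":0,"roll":0},{"gripper":60,"x":0,"y":-5.0,"z":0,"roll":0},{"gripper":60,"x":0,"y":-5.0,"z":0,"roll":0},{"gripper":60,"x":0,"y":0,"z":0,"roll":0},{"gripper":60,"x":0,"y":0,"z":0,"roll":0}]}}

```text
time_s: 22.2
eef_pos: [0.5272, 0.1981, 0.3331]
eef_rot: [0.0, 1.0, -0.009, -0.001]
wrist_force: [0.1, 0.1, 0.2]
opening: 0.602
```

```bash
python3 - <<'E'
from h import *
c=shot("wrist");save(c,"w9.png");g=cv2.cvtColor(c["img"],cv2.COLOR_RGB2GRAY).astype(int);np.set_printoptions(linewidth=200)
for col in (150,170,190,205,217,241,265,289,301):print(col,g[140:164,col-1:col+2].mean(1).astype(int))
i=cv2.resize(c["img"][110:260,180:360],(720,600),interpolation=2);cv2.imwrite("pics/p10.png",i[:,:,::-1])
E
```

```text
150 [ 27  26  28  27  29  32  66 128 177 190 164 108  56  42  42  42  43  41  41  42  42  42  42  42]
170 [ 28  26  27  27  26  29  43  81 117 127 106  66  34  28  30  34  40  42  41  42  43  41  43  42]
190 [ 28  29  27  29  28  30  43  80 115 126 106  68  45  43  43  44  44  44  44  44  43  44  43  43]
205 [ 29  28  29  29  27  31  53 100 139 147 128 107 110 125 156 186 202 208 204 191 169 150 138 132]
217 [ 30  27  28  29  28  31  51  90 121 130 121 115 115 119 131 143 152 164 182 197 202 201 200 200]
241 [ 29  28  28  29  30  32  52  90 122 130 121 113 113 120 133 145 151 153 153 152 150 151 156 162]
265 [ 49  48  47  41  34  33  53  90 122 130 121 114 121 147 180 201 210 212 209 199 182 173 172 172]
289 [ 49  50  50  49  46  42  54  90 118 124 114 112 129 162 191 207 214 215 212 198 171 141 124 116]
301 [ 49  49  48  50  49  47  45  42  40  53  81 105 133 169 197 210 213 212 202 180 150 132 123 116]
```

View pics/p10.png

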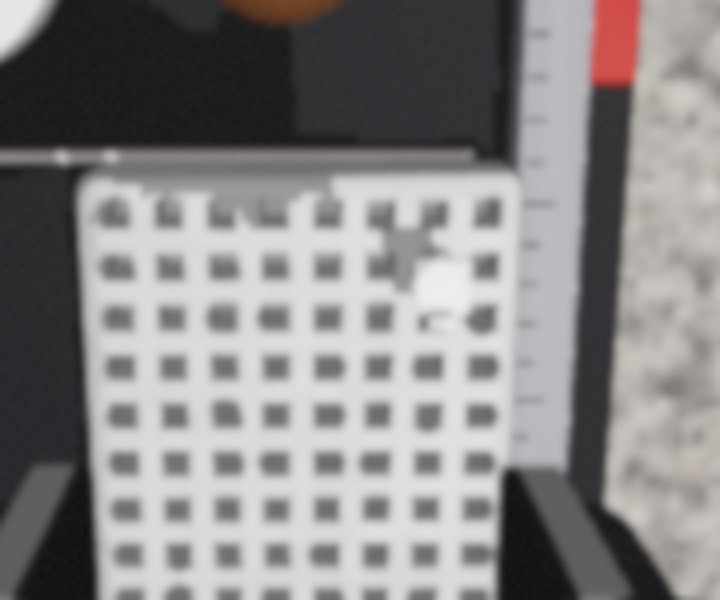

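The edge sits about 0.7 mm short of the line's middle, i.e. on the line and not past it. To check flushness, I'll place the camera directly above the block/rule boundary.

>>> {"fn": "move_arm", "kwargs": {"moves": [{"gripper":60,"x":3.0,"y":4.0,"z":0,"roll":0},{"gripper":60,"x":2.7,"y":4.0,"z":0,"roll":0},{"gripper":60,"x":0,"y":0,"z":0,"roll":0},{"gripper":60,"x":0,"y":0,"z":0,"roll":0}]}}

```text
time_s: 22.75
eef_pos: [0.5828, 0.1161, 0.3333]
eef_rot: [-0.0, 1.0, -0.01, -0.001]
wrist_force: [0.7, -0.1, 0.7]
opening: 0.597
```

```bash
python3 - <<'E'
from h import *
c=shot("wrist");save(c,"w11.png");g=cv2.cvtColor(c["img"],cv2.COLOR_RGB2GRAY).astype(int);np.set_printoptions(linewidth=200)
p=proj(c,[[.583,y,.03] for y in np.arange(.215,.04,-.02)]);
for u,v in p:print(round(v),round(u),g[int(v),int(u)-14:int(u)+14])
i=cv2.resize(c["img"][90:340,190:330],(450,600*1),interpolation=2);cv2.imwrite("pics/p11.png",i[:,:,::-1])
E
```

```text
73 251 [195 195 193 192 194 200 212 221 223 221 212 192 162 149 167 178 180 179 180 181 182 183 184 186 188 189 189 189]
97 251 [178 162 154 154 166 193 216 224 222 215 199 170 150 165 181 185 186 187 188 189 189 190 190 189 189 189 189 188]
120 252 [222 221 217 208 201 198 191 176 159 150 141 124 105 111 122 126 125 129 147 174 185 189 189 189 189 189 189 189]
143 252 [144 147 148 147 147 144 142 144 147 142 125 108 111 120 125 126 125 126 131 147 172 185 188 188 189 189 189 180]
164 253 [185 170 158 153 152 151 151 150 150 153 154 143 148 172 184 185 185 186 187 187 187 186 187 188 188 188 187 178]
185 253 [168 168 168 170 181 202 216 216 213 203 175 153 168 181 184 184 185 186 186 186 186 186 187 187 188 186 175 141]
205 254 [128 127 127 129 144 176 204 214 215 208 185 159 166 180 183 183 185 186 187 186 185 185 186 186 187 185 173 136]
224 254 [218 218 219 220 221 222 220 217 210 191 164 163 177 182 183 184 185 186 186 185 185 185 186 186 184 170 135  82]
242 254 [119 118 119 121 141 178 205 215 214 201 174 168 177 181 182 182 185 186 185 185 185 185 185 185 183 170 132  83]
```

View pics/p11.png

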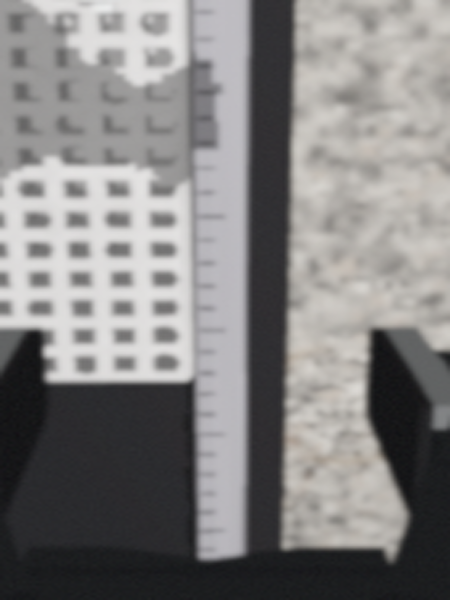

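The seam is a thin, even line along the whole block with no dark gap, and no finger is touching anything. Handing in.

```bash
python3 -c "
from bench import ctrl
print(ctrl.get_obs()['time_s']);print(ctrl.hand_in())"
```

```text
22.8
the job is handed in; nothing more can be done
None
```

I pressed the white block against the rule, slid it along to the scribed line, and handed the job in at 22.8 s. No verdict was reported.

- **Press:** I pushed the middle of the block's long side with the shut fingers. The force peaked at about 14 N at the wrist, and I then held it at about 8–9 N for just over a second.
- **Slide:** I pushed the trailing end with two half-open fingers, at about 3–6 N. I stopped twice to measure the remaining gap with the wrist camera from above: 13.35 mm, then 4.9 mm.
- **Line:** The leading edge ends about 0.7 mm short of the line's middle, so it is on the 2 mm line and not past it. I estimate the uncertainty at about 0.5 mm.
- **Flushness:** The seam to the rule was thin and even in the final view, with no dark gap. The second gap view had hinted at a turn of about 0.005 rad, which the seam view did not bear out.
- **Bystanders:** The dish and bottle were never approached. The arm was lifted clear of everything at hand-in.
- **Disagreements:** My first gap reading from the scene camera was wrong because it picked up the line itself; I corrected it. The scene and wrist cameras placed the line about 3–4 mm apart in absolute terms, so I used only differences within one view.

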